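# Load the deck tray for a pipetting run

## Task

Load the deck tray for the pipetting run: stand the wide glass bottle, the small plastic bottle and the capped sample tube each fully down in the holder whose bore fits it, and seat the full tip box flat in the rectangular nest between the corner guides. One of the two closed tip boxes is empty, which shows only in its weight when lifted: leave that one standing on the worktop off the tray. Keep the bottles and the tube upright throughout, and do not disturb the glass beaker.

Things in the scene. Friction and masses are not known exactly. Their poses are not given: they have to be found in the camera images.
- glass_bottle: wide glass bottle with a cap and yellow liquid, round: body 60 mm diameter up to 92 mm, then a neck and cap 27 mm diameter up to the top at 150 mm (the neck or cap is the place to grip); 0.36 kg. Origin: centre of the underside, z up; starts standing on the worktop
- small_bottle: small white plastic bottle with a white screw cap, round: body 40 mm diameter up to 65 mm, cap 26 mm diameter from 65 to 82 mm; 0.065 kg. Origin: centre of the underside, z up; starts standing on the worktop
- tube: capped sample tube, round: 16 mm diameter up to 88 mm, white cap 20 mm diameter from 88 to 102 mm; 0.014 kg. Origin: centre of its bottom end, z up. Starts upright in a fixed orange tube rack (58 x 160 x 62 mm, the only tube in it), its bottom 5 mm above the worktop; it comes out straight upwards (raise it 62 mm to clear the rack)
- box_a: one of two closed opaque pipette tip boxes that look the same (grey base, white lid, does not open): 60 (x) x 96 (y) x 62 (z) mm, straight sides. One of the two, not always the same, is full and weighs about 0.32 kg; the other is empty, about 0.11 kg. Origin: centre of the underside, z up; starts standing on the worktop
- box_b: one of two closed opaque pipette tip boxes that look the same (grey base, white lid, does not open): 60 (x) x 96 (y) x 62 (z) mm, straight sides. One of the two, not always the same, is full and weighs about 0.32 kg; the other is empty, about 0.11 kg. Origin: centre of the underside, z up; starts standing on the worktop
- wide_holder: holder for the wide glass bottle: 94 mm square block, top 38 mm above origin, central bore 76 mm wide, 32 deep, 5 mm chamfer. On a 106 x 118 x 6 mm base plate, one of 4 modules in any order 120 (x) by 130 (y) mm apart on a fixed aluminium tray (plate top 10 mm, rails 18 mm above the worktop). Origin: centre of the plate's underside, 10 mm above the worktop, z up; a seated thing stands 6 mm above it
- bottle_holder: holder for the small bottle: 72 mm square block, top 38 mm above origin, central bore 54 mm wide, 32 deep, 5 mm chamfer. On a 106 x 118 x 6 mm base plate, one of 4 modules in any order 120 (x) by 130 (y) mm apart on a fixed aluminium tray (plate top 10 mm, rails 18 mm above the worktop). Origin: centre of the plate's underside, 10 mm above the worktop, z up; a seated thing stands 6 mm above it
- tube_holder: holder for the tube: 46 mm square block, top 56 mm above origin, central bore 22 mm wide, 50 deep, 6 mm chamfer. On a 106 x 118 x 6 mm base plate, one of 4 modules in any order 120 (x) by 130 (y) mm apart on a fixed aluminium tray (plate top 10 mm, rails 18 mm above the worktop). Origin: centre of the plate's underside, 10 mm above the worktop, z up; a seated thing stands 6 mm above it
- tip_nest: nest for a tip box: four black corner guides, tops 23 mm above the origin, leave 66 (x) x 102 (y) mm between them and flare outwards at the top; long sides open over 62 mm. Box x axis goes along nest x axis, either way round. Plate, tray and origin as for the other modules: origin 10 mm above the worktop, a seated box stands 6 mm above it
- beaker: bystander, to be left alone: glass beaker 52 mm diameter, 68 mm tall, standing on the worktop behind the work. Origin: centre of the underside

How it is judged (in metres and radians):
At the end, for the whole second after the job is handed in: Glass bottle, small bottle and tube stand on the floor of their own bores, within 10, 8, 8 mm of centre, tilted under 0.12, 0.15, 0.25 rad; the full box (over 2 N on the nest) is flat in the nest within 10 mm and 0.15 rad; the empty box stands upright on the worktop; all at rest (horizontal distance between glass_bottle and wide_holder below 0.01 m and z of glass_bottle in the frame of wide_holder between 0.003 and 0.011 m and angle between glass_bottle's own z axis and vertical below 0.12 rad and horizontal distance between small_bottle and bottle_holder below 0.008 m and z of small_bottle in the frame of bottle_holder between 0.003 and 0.011 m and angle between small_bottle's own z axis and vertical below 0.15 rad and horizontal distance between tube and tube_holder below 0.008 m and z of tube in the frame of tube_holder between 0.003 and 0.012 m and angle between tube's own z axis and vertical below 0.25 rad and ((horizontal distance between box_a and tip_nest below 0.01 m and z of box_a in the frame of tip_nest between 0.003 and 0.01 m and angle between each of box_a, box_b's own z axis and vertical below 0.06 rad and angle between the x axis of box_a and the x axis of tip_nest, either way round below 0.15 rad and contact force between box_a and tip_nest above 2 N and height (world z) of box_b below 0.005 m) or (horizontal distance between box_b and tip_nest below 0.01 m and z of box_b in the frame of tip_nest between 0.003 and 0.01 m and angle between each of box_b, box_a's own z axis and vertical below 0.06 rad and angle between the x axis of box_b and the x axis of tip_nest, either way round below 0.15 rad and contact force between box_b and tip_nest above 2 N and height (world z) of box_a below 0.005 m)) and linear speed of each of glass_bottle, small_bottle, tube, box_a, box_b below 0.02 m/s and angular speed of each of glass_bottle, small_bottle, tube, box_a, box_b below 0.3 rad/s); the robot touches nothing.
It fails at once if a bottle or the tube is tipped over (more than 0.7 rad) (angle between any of glass_bottle, small_bottle, tube's own z axis and vertical above 0.7 rad).
It fails at once if the glass beaker is pushed more than 30 mm or tipped (distance of beaker from where it was at the start of the episode above 0.03 m or angle between beaker's own z axis and vertical above 0.5 rad).
It also fails if it takes over 144 s, if anything falls off the work surface, if the arm or the gripper's body presses on something with over 40 N, if the wrist force passes 120 N, or if a joint passes its speed limit or range.

## Robot

A 6-joint arm with a two-finger parallel gripper is mounted at the origin on a cart in front of the work surface, level with it; the furniture and walls round the work are solid. World frame = base frame: x ahead of the robot, y to its left, z up, the work surface at z = 0. Lengths are in mm, angles in rad, forces in N, time in s.
With the tool pointing down it reaches from about 350 to 875 mm from the base axis. Payload 4.2 kg.
Tool frame: the origin (TCP) lies at the very end of the fingers, on their centre line; the grasp point (between the pads) lies 19 mm behind it; z points along the fingers, y is the line along which they close (so a half turn about z gives the same grasp; the last joint's range is limited). The gripper opens to 85 mm and grips with 20 to 120 N. Pads are 22 mm wide; open, the fingers measure 114 mm over their backs; the gripper's body (76 mm by 85 mm) begins 54 mm behind the grasp point. The pads swing forward as they close: fully open they stand 13 mm farther back than shut.
Start: joints at [1.503, 0.385, 0.008, 0, -1.194, -0.259], TCP at [200.601, 591.911, 231.312] pointing down, gripper open.
Joint ranges: [-3.14, 3.14], [-1.21, 2.06], [-1.07, 1.41], [-3.16, 2.05], [-2.99, -0.16], [-3.1, 3.1]. Speed limits (rad/s): [2.79, 2.79, 3.14, 3.14, 3.14, 3.14].

## Interface

Orientations are given as a unit quaternion [x, y, z, w].
In Python, from bench import arm gives the robot as it stands. The module is installed in compiled form; this text tells all that it offers.
- The arm moves only by the tool drive_tool, never from a script. Its argument "targets" is a list of rows, each a list of 5 numbers: the closure, from -1 (fully open) to 1 (shut), then the shift along the tool's x, y, z in mm, then the turn about the tool's z in degrees. In form: [[grip, tx, ty, tz, roll], ...]. A call has 1 to 12 rows; each row is the pose to reach, as a shift and turn from the pose commanded when the call began, along the tool's axes at that moment; what a row does not reach only later rows make up. A row lasts 1/10 s, in which the tool goes at most 50 mm and 8.59 degrees, less where a joint would pass 70% of its speed; a pose out of reach is approached as far as the arm can. A call with a gripper value outside its range is refused whole. The fingers move at their own pace and stop on an object; the grip force is fixed at half the most. Time passes only in rows, so rows that repeat a pose let the fingers close. It gives the time, the measured TCP pose, the force, the opening and the grip force at its end, in the units of the state.
- arm.read_state(): the state, without advancing time (a new reading comes with each control period).
- arm.get_image(name): name is "scene" or "side" or "wrist"; returns the picture (420x560x3 uint8, blue, green, red); there is no depth.
- arm.camera_params(name): a dict with "fov_y" (degrees; the focal length in pixels is half the picture's height over the tangent of half this angle, whatever the lens; pixels are square), "cx", "cy" (the principal point, pixels), "rvec" (rotation vector, rad) and "tvec" (3), from world to camera coordinates, as OpenCV has them; the wrist camera has in their place "tool_from_camera" (4x4, takes a point from camera to tool coordinates, whose origin is the TCP and whose axes are the flange's). Camera axes: x right, y down, z forward; pixel columns grow to the right and rows downward; lengths in mm; the calibration is good to about 2 mm. A picture is of the moment at which its call begins: read the wrist's pose just before it. camera_params takes no time and is no camera call.
- arm.job_done(): hands the job in; it is judged then, once.
The state is a dict: "clock": time; "joints": joint angles; "joint_vel": joint speeds; "joint_efforts": joint torques, N m; "position": TCP position; "ee_rot": TCP orientation; "contact_force": force on the tool from outside, world axes, zero at the start; "wrist_torque": the same for the moment, N m; "gripper_width": finger opening in mm; "grasp_force": force on a finger pad.
Only numpy, scipy, OpenCV 4.12 (cv2) and the standard library are available. Lean on these libraries where they do the work, as an engineer would, in place of code of your own. Each camera call takes 0.05 s, during which the arm holds its last target. There are 200 camera calls.

## Working session

There is one attempt and no reset: what is moved stays moved. The work goes in short steps, Python scripts to look and compute and a tool call to move; the robot and the scene stay as the last step left them, time stands still between calls to the robot, and variables do not carry over. Pictures are saved under pics/ and viewed, at most 14 in all, crops included, and the job is handed in when it is done.

Besides the shell and the picture viewer there is one more tool, called after "Emit:" as name(argument=value, ...), one argument or row to a line, values as JSON. drive_tool: Moves the arm, as the interface text tells. Its arguments: {"type":"object","properties":{"targets":{"type":"array","items":{"type":"array","items":{"type":"number"}}}},"required":["targets"]}

```bash
mkdir -p pics; python3 - <<'E'
from bench import arm
import cv2
s=arm.read_state(); print(s)
for n in("scene","side","wrist"):
    cv2.imwrite(f"pics/{n}0.png",arm.get_image(n)); print(n,arm.camera_params(n))
E
```

```text
{'clock': 0.0, 'joints': array([ 1.50260083e+00,  3.85589025e-01,  6.60768289e-03, -5.13487581e-04,
       -1.19401317e+00, -2.58561361e-01]), 'joint_vel': array([ 7.35068824e-05, -1.00769920e-04, -5.53620945e-04,  7.45385577e-04,
        1.13860424e-03, -1.53085077e-03]), 'joint_efforts': array([-3.80562715e-04, -3.92287338e+01,  1.88394821e+01,  4.18619201e+00,
       -4.74928893e-03,  9.44761837e-06]), 'position': array([200.42082575, 591.36424054, 230.19274662]), 'ee_rot': array([ 9.86667369e-01, -1.62745931e-01, -1.33093107e-04,  1.11679467e-03]), 'contact_force': array([0.31793287, 0.03039924, 1.34920067]), 'wrist_torque': array([ 0.02765453, -0.00028742, -0.02479253]), 'grasp_force': 0.0, 'gripper_width': 85.36844244460612}
scene {'fov_y': 57.937027308674956, 'cx': 282.0875101376382, 'cy': 210.34987987124984, 'rvec': array([ 1.97531401, -0.61005034,  0.38286111]), 'tvec': array([-441.02715628,  216.73712482,  681.93750535])}
side {'fov_y': 55.91792933232238, 'cx': 281.0148714293983, 'cy': 218.69746718886498, 'rvec': array([ 0.4078106 , -2.66498238,  1.31570417]), 'tvec': array([590.57416256,  89.64719251, 872.59820125])}
wrist {'fov_y': 67.05593830729973, 'cx': 274.3580974230711, 'cy': 212.37518395454393, 'tool_from_camera': array([[ 1.84859482e-04, -9.64397715e-01, -2.64456070e-01,
         6.54644242e+01],
       [ 9.99999109e-01, -1.71355198e-04,  1.32390184e-03,
        -1.29924898e+00],
       [-1.32208384e-03, -2.64456079e-01,  9.64396824e-01,
        -1.43839087e+02],
       [ 0.00000000e+00,  0.00000000e+00,  0.00000000e+00,
         1.00000000e+00]])}
```

View pics/scene0.png

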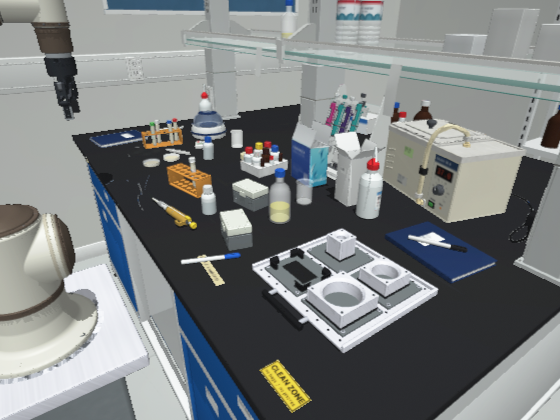

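View pics/side0.png

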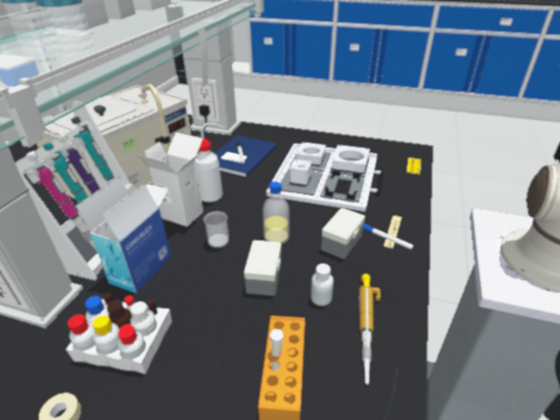

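The scene picture shows, at (col,row): the rack at (190,180) with the tube at (193,165), the small bottle at (208,200), boxes at (250,193) and (236,228), the glass bottle at (280,200), the beaker at (304,190) and the tray at (345,280). In the tray, the nest is at (300,270), the tube holder at (341,245), the small-bottle bore at (385,275) and the wide bore at (343,298). I'll enlarge both views to get exact pixels.

```bash
cat > h.py <<'E'
import numpy as np, cv2
from scipy.spatial.transform import Rotation as R
from bench import arm
def cam(n,st=None):
    p=arm.camera_params(n); f=210/np.tan(np.radians(p['fov_y']/2))
    K=np.array([[f,0,p['cx']],[0,f,p['cy']],[0,0,1]])
    if n=='wrist':
        T=np.eye(4);T[:3,:3]=R.from_quat(st['ee_rot']).as_matrix();T[:3,3]=st['position']
        W=np.linalg.inv(T@p['tool_from_camera']); return K,W[:3,:3],W[:3,3]
    return K,R.from_rotvec(p['rvec']).as_matrix(),p['tvec']
def ray(n,u,v,z,st=None):
    K,r,t=cam(n,st); d=r.T@np.linalg.solve(K,[u,v,1]); o=-r.T@t
    return (o+d*(z-o[2])/d[2])
def proj(n,P,st=None):
    K,r,t=cam(n,st); q=(np.atleast_2d(P)@r.T+t)@K.T; return q[:,:2]/q[:,2:]
E
python3 - <<'E'
import cv2
a=cv2.imread('pics/scene0.png')[150:345,160:440];b=cv2.imread('pics/side0.png')[135:420,190:440]
def grid(c,x0,y0,s,nm):
    o=cv2.resize(c,None,fx=s,fy=s,interpolation=cv2.INTER_CUBIC)
    for x in range((x0//20+1)*20,x0+c.shape[1],20): cv2.putText(o,str(x),(int((x-x0)*s)-8,8),0,.3,(0,255,255),1);cv2.line(o,(int((x-x0)*s),10),(int((x-x0)*s),16),(0,255,255),1)
    for y in range((y0//20+1)*20,y0+c.shape[0],20): cv2.putText(o,str(y),(0,int((y-y0)*s)),0,.3,(0,255,255),1);cv2.line(o,(20,int((y-y0)*s)),(26,int((y-y0)*s)),(0,255,255),1)
    cv2.imwrite(nm,o)
grid(a,160,150,2.85,'pics/a.png');grid(b,190,135,2.1,'pics/b.png')
from h import *
for n,px in(("scene",[(343,298,48),(385,275,48),(341,235,66),(300,270,16),(190,180,62),(209,190,82),(280,173,150),(249,187,62),(236,217,62),(304,200,0)]),("side",[(351,153,48),(311,147,48),(322,268,82),(275,184,150),(265,252,62),(345,223,62),(277,333,107)])):
    for u,v,z in px: print(n,u,v,z,ray(n,u,v,z).round())
E
```

```text
scene 343 298 48 [ 476. -283.   48.]
scene 385 275 48 [ 593. -278.   48.]
scene 341 235 66 [ 604. -135.   66.]
scene 300 270 16 [ 490. -135.   16.]
scene 190 180 62 [449. 367.  62.]
scene 209 190 82 [448. 225.  82.]
scene 280 173 150 [583.  80. 150.]
scene 249 187 62 [571. 223.  62.]
scene 236 217 62 [452.  80.  62.]
scene 304 200 0 [732. 165.  -0.]
side 351 153 48 [ 489. -273.   48.]
side 311 147 48 [ 611. -276.   48.]
side 322 268 82 [457. 257.  82.]
side 275 184 150 [598. 107. 150.]
side 265 252 62 [582. 226.  62.]
side 345 223 62 [443.  83.  62.]
side 277 333 107 [486. 438. 107.]
```

View pics/a.png

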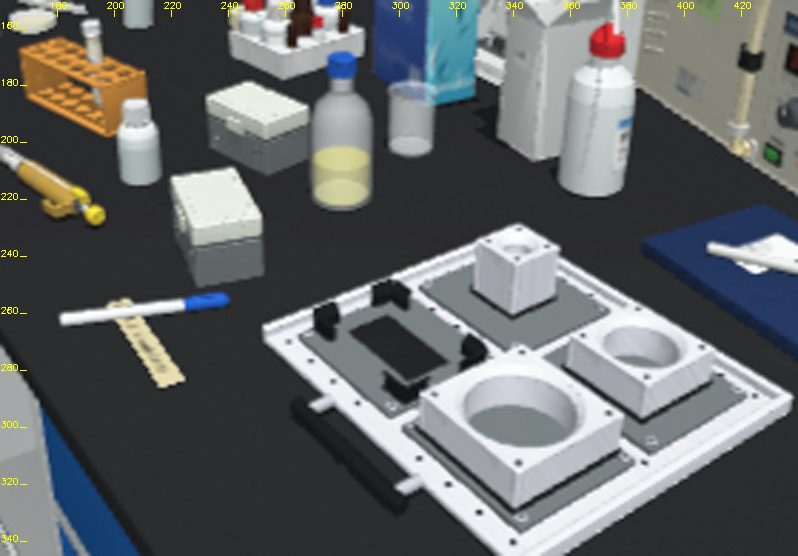

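View pics/b.png

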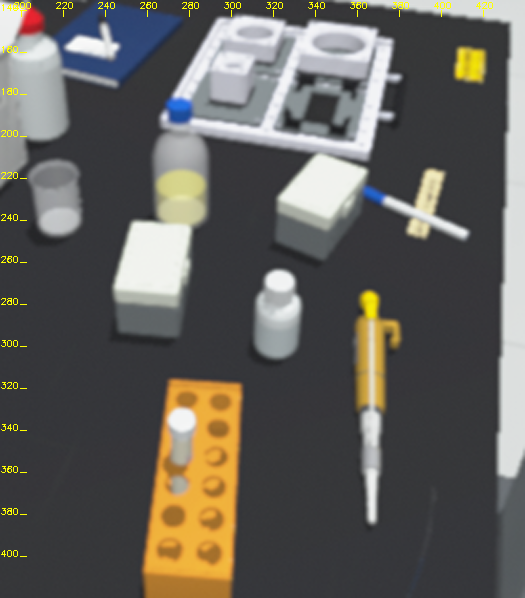

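Both enlargements are clear, with the tray modules, boxes, bottles and tube cap all visible in both cameras. Next I'll fit poses by least squares.

```bash
cat > fit.py <<'E'
from h import *
from scipy.optimize import least_squares
A=lambda l:[("scene",160+x/2.85,150+y/2.85) for x,y in l]
B=lambda l:[("side",190+x/2.1,135+y/2.1) for x,y in l]
def sq(h,z):return [(h,h,z),(h,-h,z),(-h,-h,z),(-h,h,z)] # back-left(+x+y), back-right, front-right, front-left
def fit(obs,pts,x0):
    pts=np.array(pts,float)
    def f(p):
        c,s=np.cos(p[2]),np.sin(p[2]); Q=pts@np.array([[c,s,0],[-s,c,0],[0,0,1]])+[p[0],p[1],0]
        return np.concatenate([proj(n,q)[0]-[u,v] for (n,u,v),q in zip(obs,Q)])
    r=least_squares(f,x0,loss='soft_l1'); return r.x,np.abs(r.fun).reshape(-1,2).round(1)
# tray: nest(-60,65) tube(60,65) wide(-60,-65) bottle(60,-65)
off=lambda l,x,y:[(a+x,b+y,c) for a,b,c in l]
pts=off(sq(47,48),-60,-65)+off(sq(36,48),60,-65)+off(sq(23,66),60,65)+[(-60,-65,48),(60,-65,48),(60,65,66)]
obs=A([(518,347),(625,421),(518,482),(419,392),(642,317),(718,357),(640,390),(570,336),(518,223),(558,249),(515,268),(474,240)])+B([(338,43),(257,33),(232,66)])
p,e=fit(obs,pts,[535,-210,0]);print("tray",p.round(2),e.max(),e.mean(0))
c,s=np.cos(p[2]),np.sin(p[2])
for n,x,y in(("nest",-60,65),("tubeh",60,65),("wide",-60,-65),("bott",60,-65)):print(n,(p[0]+c*x-s*y).round(1),(p[1]+s*x+c*y).round(1))
def pt(nm,a,b,z):
    p,e=fit(A([a])+B([b]),[(0,0,z)]*2,[500,200,0]);print(nm,p[:2].round(1),e.tolist(),ray(*A([a])[0],z).round(),ray(*B([b])[0],z).round())
pt("glass",(341,57),(179,101),150);pt("small",(136,103),(279,276),82);pt("tube",(92,24),(181,417),107)
bx=[(30,48,62),(30,-48,62),(-30,-48,62),(-30,48,62)]
for nm,a,b,x0 in(("box1",[(248,82),(309,105),(268,138),(207,98)],[(131,222)],[570,220,0]),("box2",[(238,168),(263,225),(193,246),(171,176)],[],[450,80,0])):
  for y in(-.5,0,.5):
    p,e=fit(A(a)+B(b),bx+([(30,-48,62)] if b else []),x0[:2]+[y]);print(nm,p.round(2),e.tolist())
for k in [(207,98),(248,82),(309,105),(268,138)]+[(171,176),(238,168),(263,225),(193,246)]:print(k,ray(*A([k])[0],62).round())
for k in [(131,222),(192,224),(186,288),(115,285)]+[(319,153),(368,171),(334,213),(277,195)]:print(k,ray(*B([k])[0],62).round())
E
python3 fit.py
```

```text
tray [ 5.4352e+02 -2.0500e+02  2.0000e-02] 4.4 [0.87333333 1.28666667]
nest 482.4 -141.1
tubeh 602.4 -139.0
wide 484.7 -271.0
bott 604.6 -268.9
glass [598.3 103. ] [[0.2, 0.8], [0.2, 0.0]] [595.  98. 150.] [599. 103. 150.]
small [456.4 252.4] [[0.0, 0.1], [0.0, 0.0]] [456. 252.  82.] [456. 253.  82.]
tube [487.7 438.5] [[1.1, 1.4], [0.2, 0.4]] [485. 424. 107.] [487. 439. 107.]
box1 [581.24 232.31  25.36] [[0.5, 0.7], [0.6, 0.2], [0.2, 5.5], [0.9, 0.7], [0.3, 2.6]]
box1 [5.8124e+02 2.3231e+02 2.3000e-01] [[0.5, 0.7], [0.6, 0.2], [0.2, 5.5], [0.9, 0.7], [0.3, 2.6]]
box1 [5.8124e+02 2.3231e+02 2.3000e-01] [[0.5, 0.7], [0.6, 0.2], [0.2, 5.5], [0.9, 0.7], [0.3, 2.6]]
box2 [ 4.4179e+02  6.3150e+01 -2.9000e-01] [[0.0, 1.6], [0.3, 0.6], [0.4, 4.1], [0.2, 2.0]]
box2 [ 4.4179e+02  6.3150e+01 -2.9000e-01] [[0.0, 1.6], [0.3, 0.6], [0.4, 4.1], [0.2, 2.0]]
box2 [ 4.4179e+02  6.3150e+01 -2.9000e-01] [[0.0, 1.6], [0.3, 0.6], [0.4, 4.1], [0.2, 2.0]]
(207, 98) [541. 266.  62.]
(248, 82) [598. 280.  62.]
(309, 105) [619. 192.  62.]
(268, 138) [544. 148.  62.]
(171, 176) [431. 128.  62.]
(238, 168) [489. 108.  62.]
(263, 225) [455.   7.  62.]
(193, 246) [392.   9.  62.]
(131, 222) [619. 201.  62.]
(192, 224) [559. 185.  62.]
(186, 288) [538. 273.  62.]
(115, 285) [601. 288.  62.]
(319, 153) [461.  28.  62.]
(368, 171) [404.  46.  62.]
(334, 213) [427. 127.  62.]
(277, 195) [489. 115.  62.]
```

Reach and sizes agree: the module spacing fits, and both cameras match to about 3 mm except the tube. The front corners I picked for the boxes were lid bottoms, so I'll refine those with the wrist camera. First I move above the rack with tool x along world -y.

Emit:
drive_tool(
  targets=[
    [-1,319,54,11,71.3],
    [-1,319,54,11,71.3],
    [-1,319,54,11,71.3],
    [-1,319,54,11,71.3],
    [-1,319,54,11,71.3],
    [-1,319,54,11,71.3],
    [-1,319,54,11,71.3],
    [-1,319,54,11,71.3],
    [-1,319,54,11,71.3],
    [-1,319,54,11,71.3],
    [-1,319,54,11,71.3],
    [-1,319,54,11,71.3],
  ],
)

```text
clock: 1.35
position: [485.1, 438.5, 220.2]
ee_rot: [0.707, -0.707, -0.0, 0.0]
contact_force: [-0.4, 0.9, 0.2]
gripper_width: 85.5
grasp_force: 0.0
```

```bash
cat >> h.py <<'E'
def look(nm,marks=()):
    st=arm.read_state(); im=arm.get_image('wrist'); cv2.imwrite(f'pics/{nm}_raw.png',im)
    np.savez(f'pics/{nm}.npz',position=st['position'],ee_rot=st['ee_rot'])
    R_=R.from_quat(st['ee_rot']).as_matrix(); print('pos',st['position'].round(1),'x',R_[:,0].round(3),'t',round(st['clock'],2),'q6',st['joints'][5].round(2))
    for P in marks:
        u,v=proj('wrist',P,st)[0]
        if abs(u)<2000 and abs(v)<2000: cv2.drawMarker(im,(int(u),int(v)),(255,0,255),0,12,1)
    cv2.imwrite(f'pics/{nm}.png',im)
E
python3 - <<'E'
from h import *
look('tube',[(488,438,107)])
E
```

```text
pos [485.1 438.5 220.2] x [ 0.001 -1.     0.   ] t 1.35 q6 -0.98
```

View pics/tube.png

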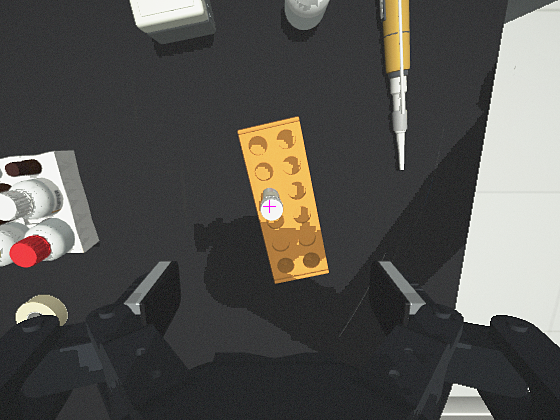

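The wrist view shows the tube cap at (271,208), about 2 px from my estimate at (269,206), so the tube is at about (487,439.5). Descend and grip the cap.

Emit:
drive_tool(
  targets=[
    [-1,-1,-1.5,50,0],
    [-1,-1,-1.5,100,0],
    [-1,-1,-1.5,130,0],
    [-1,-1,-1.5,140,0],
    [-1,-1,-1.5,140,0],
    [1,-1,-1.5,140,0],
    [1,-1,-1.5,140,0],
    [1,-1,-1.5,140,0],
    [1,-1,-1.5,140,0],
    [1,-1,-1.5,140,0],
    [1,-1,-1.5,140,0],
    [1,-1,-1.5,140,0],
  ],
)

```text
clock: 2.6
position: [487.2, 439.7, 80.9]
ee_rot: [-0.707, 0.707, -0.0, 0.001]
contact_force: [-0.1, 0.3, 2.0]
gripper_width: 17.3
grasp_force: 58.5
```

Emit:
drive_tool(
  targets=[
    [1,0,0,-30,0],
    [1,0,0,-65,0],
    [1,0,0,-90,0],
    [1,40,-6,-90,0],
    [1,88,-14,-90,0],
    [1,136,-21,-90,0],
    [1,184,-29,-90,0],
    [1,232,-36,-90,0],
    [1,280,-44,-90,0],
    [1,325,-52,-90,0],
    [1,339,-53,-90,0],
    [1,339,-53,-90,0],
  ],
)

```text
clock: 3.8
position: [539.5, 98.4, 170.1]
ee_rot: [-0.706, 0.709, 0.0, -0.0]
contact_force: [0.6, 0.6, -0.2]
gripper_width: 16.8
grasp_force: 59.0
```

Emit:
drive_tool(
  targets=[
    [1,40,-12,-20,0],
    [1,88,-24,-40,0],
    [1,136,-36,-60,0],
    [1,180,-30,-80,0],
    [1,180,-10,-80,0],
    [1,180,-10,-80,0],
  ],
)

```text
clock: 4.4
position: [548.7, -79.9, 251.1]
ee_rot: [-0.706, 0.708, -0.0, 0.001]
contact_force: [0.6, 0.3, 0.1]
gripper_width: 17.0
grasp_force: 59.0
```

```bash
python3 - <<'E'
from h import *
look('tray',[(602.4,-139,66),(604.6,-268.9,48),(484.7,-271,48),(482.4,-141,16)]+[(602.4+a,-139+b,66) for a,b in((23,23),(23,-23),(-23,-23),(-23,23))])
E
```

```text
pos [548.7 -79.9 251.1] x [-0.002 -1.    -0.001] t 4.4 q6 -0.15
```

View pics/tray.png

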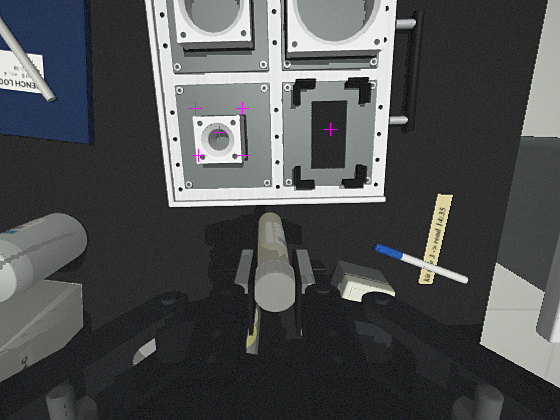

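The wrist view shows the tube-holder bore at (218,139), 7 px off my mark, and the nest guides centred near (331,133). I'll refine from these pixels.

```bash
python3 - <<'E'
from h import *
st=np.load('pics/tray.npz')
for u,v,z in[(193,117,66),(243,116,66),(245,163,66),(196,163,66),(218,138,66),(293,80,33),(369,80,33),(367,187,33),(293,187,33),(311,101,16),(344,101,16),(344,169,16),(311,169,16),(179,52-5,48),(258,44,48),(284,53,48),(381,50,48),(170,203,18),(385,199,18)]:print(u,v,z,ray('wrist',u,v,z,st).round(1))
E
```

```text
193 117 66 [ 628.5 -153.7   66. ]
243 116 66 [ 578.7 -154.5   66. ]
245 163 66 [ 578.  -108.1   66. ]
196 163 66 [ 628.5 -108.2   66. ]
218 138 66 [ 604.6 -133.3   66. ]
293 80 33 [ 527.7 -192.    33. ]
369 80 33 [ 447.  -191.9   33. ]
367 187 33 [440.4 -76.5  33. ]
293 187 33 [526.1 -76.7  33. ]
311 101 16 [ 506.1 -172.1   16. ]
344 101 16 [ 468.8 -172.    16. ]
344 169 16 [464.5 -95.2  16. ]
311 169 16 [503.9 -95.2  16. ]
179 47 48 [ 642.2 -220.7   48. ]
258 44 48 [ 563.7 -223.3   48. ]
284 53 48 [ 537.9 -215.1   48. ]
381 50 48 [ 441.3 -217.7   48. ]
170 203 18 [675.4 -54.2  18. ]
385 199 18 [412.9 -58.8  18. ]
```

Emit:
drive_tool(
  targets=[
    [1,30,-30,0,0],
    [1,52,-54,40,0],
    [1,52,-54,80,0],
    [1,52,-54,85,0],
    [1,52,-54,85,0],
    [1,52,-54,85,0],
  ],
)

```text
clock: 5.05
position: [605.2, -130.7, 167.5]
ee_rot: [0.708, -0.706, 0.002, -0.001]
contact_force: [-0.5, 0.8, -0.2]
gripper_width: 16.8
grasp_force: 59.0
```

```bash
python3 - <<'E'
from h import *
look('tp',[(603.5,-132,66),(603,-260,48),(488,-262,48),(485.5,-134,16)])
cv2.imwrite('pics/tps.png',np.hstack([cv2.imread('pics/tp.png')[0:420,60:460],cv2.resize(arm.get_image('scene')[200:305,290:390],(400,420),interpolation=2)]))
E
```

```text
pos [ 605.2 -130.7  167.5] x [ 0.002 -1.     0.001] t 5.05 q6 -0.05
```

View pics/tps.png

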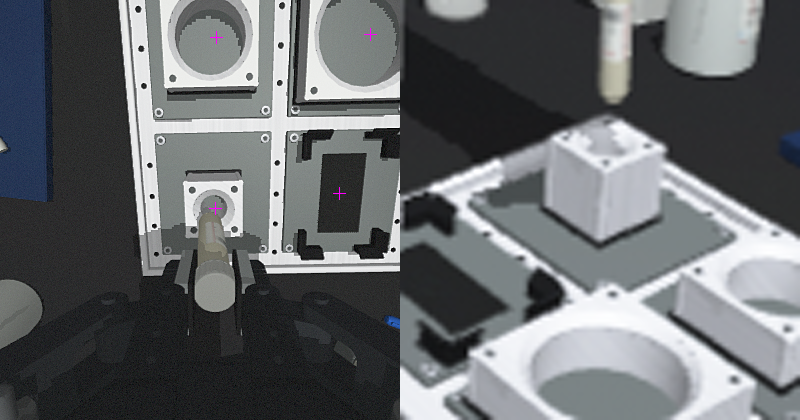

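The tube tip hangs over the bore, with the holder centre at crop (214,208) exactly on my mark. The small-bottle bore centre is at crop (210,35), which puts it near (606.5,-262). Lowering the tube.

Emit:
drive_tool(
  targets=[
    [1,0,0,20,0],
    [1,0,0,40,0],
    [1,0,0,55,0],
    [1,0,0,65,0],
    [1,0,0,71,0],
    [1,0,0,71,0],
    [1,0,0,71,0],
  ],
)

```text
clock: 5.85
position: [604.3, -131.7, 95.3]
ee_rot: [-0.707, 0.707, -0.001, 0.001]
contact_force: [0.2, 0.3, 0.2]
gripper_width: 16.9
grasp_force: 59.0
```

Emit:
drive_tool(
  targets=[
    [-1,0,0,0,0],
    [-1,0,0,0,0],
    [-1,0,0,0,0],
    [-1,0,0,-40,0],
    [-1,0,0,-90,0],
    [-1,-40,2,-130,0],
    [-1,-85,5,-166,0],
    [-1,-130,5,-166,0],
    [-1,-175,5,-166,0],
    [-1,-222,5,-166,0],
    [-1,-232,5,-166,0],
    [-1,-232,5,-166,0],
  ],
)

```text
clock: 7.05
position: [598.5, 102.0, 260.2]
ee_rot: [0.708, -0.706, -0.0, 0.0]
contact_force: [-0.0, -0.1, -0.6]
gripper_width: 85.4
grasp_force: 0.0
```

```bash
python3 - <<'E'
from h import *
g=[(581+x*np.cos(.22)-y*np.sin(.22),233+x*np.sin(.22)+y*np.cos(.22),62) for x,y in((30,48),(30,-48),(-30,-48),(-30,48))]
look('gl',[(598,103,150)]+g)
E
```

```text
pos [598.5 102.  260.2] x [ 0.003 -1.     0.   ] t 7.05 q6 -0.43
```

View pics/gl.png

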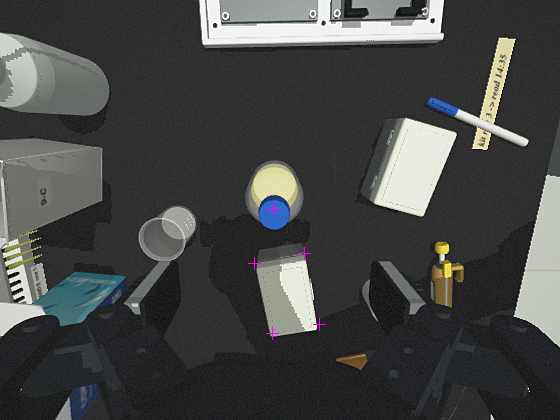

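The bottle cap is at (274,212), 3 px from my mark. The box behind it agrees with my marks, with its top corners at about (256,264), (305,256), (318,326) and (273,333). The second box's lid corners are near (409,121), (457,133), (424,215) and (382,207). Gripping the bottle cap.

Emit:
drive_tool(
  targets=[
    [-1,-5,1,50,0],
    [-1,-5,1,100,0],
    [-1,-5,1,140,0],
    [-1,-5,1,153,0],
    [-1,-5,1,153,0],
    [1,-5,1,153,0],
    [1,-5,1,153,0],
    [1,-5,1,153,0],
    [1,-5,1,153,0],
    [1,-5,1,153,0],
    [1,-5,1,153,0],
  ],
)

```text
clock: 8.2
position: [598.7, 105.6, 108.9]
ee_rot: [0.707, -0.707, 0.001, -0.001]
contact_force: [-0.8, -0.2, 6.1]
gripper_width: 25.7
grasp_force: 58.9
```

```bash
python3 - <<'E'
from h import *
st=np.load('pics/gl.npz')
for u,v,z in[(274,212,150),(256,264,62),(305,257,62),(318,326,62),(273,333,62),(409,121,62),(457,133,62),(424,215,62),(382,207,62)]:print(u,v,z,ray('wrist',u,v,z,st).round(1))
E
```

```text
274 212 150 [597.8 105.8 150. ]
256 264 62 [618.6 192.9  62. ]
305 257 62 [561.5 183.9  62. ]
318 326 62 [542.8 276.1  62. ]
273 333 62 [598.6 286.2  62. ]
409 121 62 [457.9  31.5  62. ]
457 133 62 [406.3  43.5  62. ]
424 215 62 [429.5 132.8  62. ]
382 207 62 [477.5 123.6  62. ]
```

Emit:
drive_tool(
  targets=[
    [1,0,0,-20,0],
    [1,0,0,-50,0],
    [1,0,0,-80,0],
    [1,10,15,-88,0],
    [1,30,40,-88,0],
    [1,55,68,-88,0],
    [1,80,92,-88,0],
    [1,110,100,-88,0],
    [1,145,102,-88,0],
    [1,185,104,-88,0],
    [1,225,106,-88,0],
    [1,260,108,-88,0],
  ],
)

```text
clock: 9.4
position: [487.9, -155.9, 193.8]
ee_rot: [-0.707, 0.708, 0.002, -0.001]
contact_force: [1.1, 0.1, -4.3]
gripper_width: 25.8
grasp_force: 60.0
```

Emit:
drive_tool(
  targets=[
    [1,35,1,0,0],
    [1,65,2,0,0],
    [1,90,2.5,0,0],
    [1,105,2.5,0,0],
    [1,109,2.5,0,0],
    [1,109,2.5,0,0],
    [1,109,2.5,0,0],
  ],
)

```text
clock: 10.1
position: [486.9, -262.7, 194.9]
ee_rot: [0.707, -0.707, -0.001, 0.0]
contact_force: [0.4, -1.1, -3.7]
gripper_width: 25.7
grasp_force: 60.0
```

```bash
python3 - <<'E'
from h import *
look('gp',[(487,-264,48),(606,-262,48),(484.5,-134,16)]+[(487+38*np.cos(a),-264+38*np.sin(a),48) for a in np.linspace(0,6.28,9)])
cv2.imwrite('pics/gps.png',np.hstack([cv2.imread('pics/gp.png')[0:420,60:460],cv2.resize(arm.get_image('scene')[200:347,280:420],(400,420),interpolation=2)]))
E
```

```text
pos [ 486.9 -262.7  194.9] x [ 0.    -1.    -0.001] t 10.1 q6 0.2
```

View pics/gps.png

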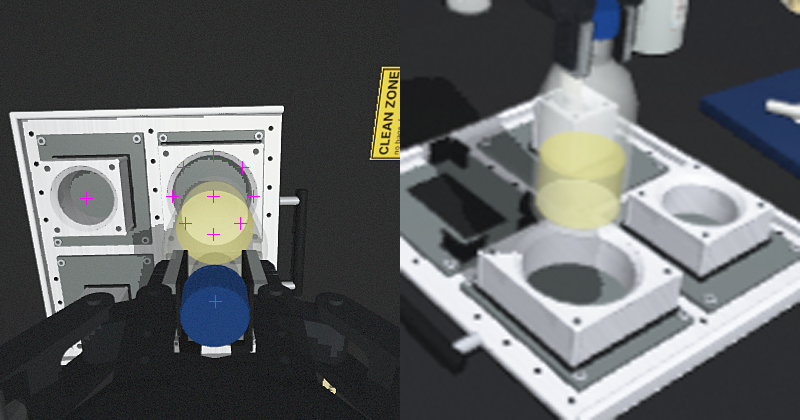

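The marked rim sits on the wide bore, centred at crop (212,195), and the small-bottle bore is at (86,195). Lowering the glass bottle.

Emit:
drive_tool(
  targets=[
    [1,0,0,20,0],
    [1,0,0,40,0],
    [1,0,0,52,0],
    [1,0,0,60,0],
    [1,0,0,66,0],
    [1,0,0,69,0],
    [1,0,0,69,0],
    [1,0,0,69,0],
  ],
)

```text
clock: 11.0
position: [487.5, -263.8, 126.9]
ee_rot: [-0.707, 0.707, -0.001, 0.0]
contact_force: [0.2, 0.4, -4.2]
gripper_width: 26.1
grasp_force: 59.9
```

Emit:
drive_tool(
  targets=[
    [1,0,0,2,0],
    [1,0,0,2,0],
    [-1,0,0,2,0],
    [-1,0,0,2,0],
    [-1,0,0,2,0],
    [-1,0,0,-30,0],
    [-1,0,0,-75,0],
    [-1,-30,2,-110,0],
    [-1,-75,5,-110,0],
    [-1,-120,8,-110,0],
    [-1,-165,11,-110,0],
    [-1,-210,14,-110,0],
  ],
)

```text
clock: 12.2
position: [472.9, -52.1, 237.0]
ee_rot: [-0.707, 0.707, -0.001, 0.001]
contact_force: [1.1, 0.1, -0.1]
gripper_width: 85.2
grasp_force: 0.0
```

Emit:
drive_tool(
  targets=[
    [-1,-45,2,5,0],
    [-1,-90,5,10,0],
    [-1,-135,8,15,0],
    [-1,-180,11,20,0],
    [-1,-225,14,25,0],
    [-1,-270,17,30,0],
    [-1,-299,17,30,0],
    [-1,-299,17,30,0],
    [-1,-299,17,30,0],
  ],
)

```text
clock: 13.1
position: [456.1, 245.8, 206.3]
ee_rot: [0.707, -0.707, 0.0, 0.0]
contact_force: [-0.6, -1.3, -0.6]
gripper_width: 85.2
grasp_force: 0.0
```

```bash
python3 - <<'E'
from h import *
look('sb',[(456,252,82)])
cv2.imwrite('pics/sbs.png',np.hstack([cv2.imread('pics/sb.png')[0:420,60:460],cv2.resize(arm.get_image('scene')[200:347,280:420],(400,420),interpolation=2)]))
E
```

```text
pos [456.1 245.8 206.3] x [ 0.001 -1.     0.   ] t 13.1 q6 -0.81
```

View pics/sbs.png

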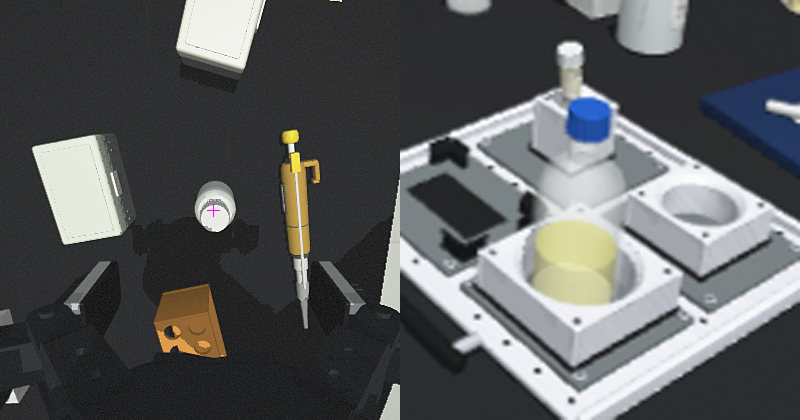

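The glass bottle and tube are seated. The small bottle's cap is near crop (214,213), about 2 mm from my mark, so I'll grip its body high.

Emit:
drive_tool(
  targets=[
    [-1,-8.5,0,50,0],
    [-1,-8.5,0,100,0],
    [-1,-8.5,0,140,0],
    [-1,-8.5,0,160,0],
    [-1,-8.5,0,168,0],
    [-1,-8.5,0,168,0],
    [1,-8.5,0,168,0],
    [1,-8.5,0,168,0],
    [1,-8.5,0,168,0],
    [1,-8.5,0,168,0],
    [1,-8.5,0,168,0],
  ],
)

```text
clock: 14.3
position: [456.8, 254.6, 39.9]
ee_rot: [0.707, -0.707, 0.0, -0.001]
contact_force: [-2.4, -0.1, 5.3]
gripper_width: 37.2
grasp_force: 59.4
```

```bash
python3 - <<'E'
from h import *
st=np.load('pics/sb.npz')
for u,v,z in[(273,213,82),(93,148,62),(156,135,62),(186,232,62),(125,244,62),(237,50,62),(302,70,62)]:print(u,v,z,ray('wrist',u,v,z,st).round(1))
E
```

```text
273 213 82 [456.2 254.3  82. ]
93 148 62 [617.  199.8  62. ]
156 135 62 [559.7 188.5  62. ]
186 232 62 [539.7 278.8  62. ]
125 244 62 [599.6 291.1  62. ]
237 50 62 [486.1 120.1  62. ]
302 70 62 [432.  135.3  62. ]
```

Emit:
drive_tool(
  targets=[
    [1,0,0,-30,0],
    [1,0,0,-75,0],
    [1,0,0,-120,0],
    [1,25,-10,-150,0],
    [1,60,-25,-150,0],
    [1,100,-42,-150,0],
    [1,140,-59,-150,0],
    [1,180,-76,-150,0],
    [1,220,-93,-150,0],
    [1,260,-110,-150,0],
    [1,300,-126,-150,0],
    [1,340,-140,-150,0],
  ],
)

```text
clock: 15.5
position: [596.5, -87.8, 188.7]
ee_rot: [-0.707, 0.707, -0.0, 0.0]
contact_force: [0.0, 1.3, 0.2]
gripper_width: 36.8
grasp_force: 60.6
```

Emit:
drive_tool(
  targets=[
    [1,40,-6,0,0],
    [1,80,-10,0,0],
    [1,120,-10,0,0],
    [1,155,-10,0,0],
    [1,177,-10,10,0],
    [1,177,-10,50,0],
    [1,177,-10,70,0],
    [1,177,-10,70,0],
    [1,177,-10,70,0],
  ],
)

```text
clock: 16.4
position: [606.5, -263.3, 119.0]
ee_rot: [0.707, -0.707, 0.0, 0.0]
contact_force: [-0.6, -0.5, -0.1]
gripper_width: 36.9
grasp_force: 60.6
```

```bash
python3 - <<'E'
from h import *
look('sp',[(606,-263.5,48),(487,-264,48)]+[(606+27*np.cos(a),-263.5+27*np.sin(a),48) for a in np.linspace(0,6.28,9)])
cv2.imwrite('pics/sps.png',np.hstack([cv2.imread('pics/sp.png')[0:420,60:460],cv2.resize(arm.get_image('scene')[200:347,290:430],(400,420),interpolation=2)]))
E
```

```text
pos [ 606.5 -263.3  119. ] x [ 0.    -1.     0.001] t 16.4 q6 0.16
```

View pics/sps.png

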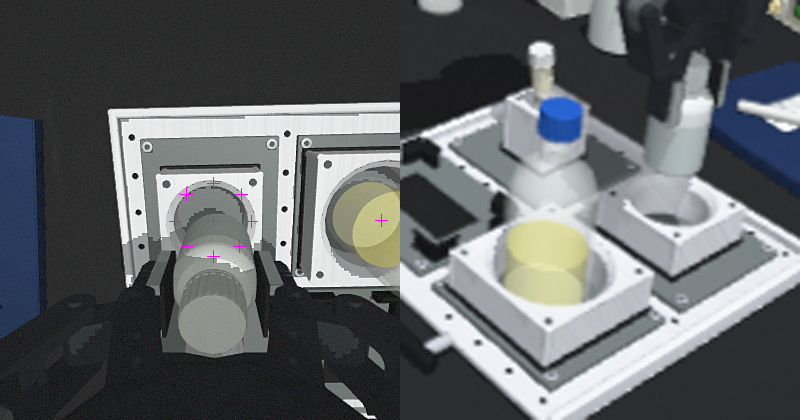

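The small bottle hangs centred over its bore, with the marked rim coinciding at crop (212,220). Lowering it.

Emit:
drive_tool(
  targets=[
    [1,0,0,20,0],
    [1,0,0,40,0],
    [1,0,0,52,0],
    [1,0,0,58,0],
    [1,0,0,61,0],
    [1,0,0,62,0],
    [1,0,0,62,0],
    [1,0,0,62,0],
  ],
)

```text
clock: 17.3
position: [606.6, -263.3, 57.1]
ee_rot: [-0.707, 0.707, -0.001, 0.0]
contact_force: [-0.2, 0.2, -2.0]
gripper_width: 36.8
grasp_force: 60.6
```

Emit:
drive_tool(
  targets=[
    [-1,0,0,0,0],
    [-1,0,0,0,0],
    [-1,0,0,0,0],
    [-1,0,0,-50,0],
    [-1,0,0,-100,0],
    [-1,0,0,-150,0],
    [-1,-40,18,-160,0],
    [-1,-80,36,-160,0],
    [-1,-120,54,-160,0],
    [-1,-160,72,-160,0],
    [-1,-200,90,-160,0],
    [-1,-240,108,-160,0],
  ],
)

```text
clock: 18.5
position: [497.3, -21.8, 216.7]
ee_rot: [-0.707, 0.707, -0.0, 0.0]
contact_force: [1.0, 0.5, -0.9]
gripper_width: 85.4
grasp_force: 0.0
```

Emit:
drive_tool(
  targets=[
    [-1,-40,20,0,0],
    [-1,-80,40,0,0],
    [-1,-103,55,0,0],
    [-1,-103,55,0,0],
    [-1,-103,55,0,0],
  ],
)

```text
clock: 19.0
position: [443.1, 80.4, 216.8]
ee_rot: [0.708, -0.707, 0.0, -0.0]
contact_force: [0.7, 0.2, 0.1]
gripper_width: 85.0
grasp_force: 0.0
```

```bash
python3 - <<'E'
from h import *
from scipy import ndimage
def c(w): return 0
look('b2')
im=cv2.imread('pics/b2_raw.png'); m=((im.min(2)>195)).astype(np.uint8); m=cv2.morphologyEx(m,cv2.MORPH_OPEN,np.ones((5,5)))
st=np.load('pics/b2.npz')
for k in cv2.findContours(m,0,2)[0]:
    if cv2.contourArea(k)>1500:
        P=np.array([ray('wrist',u,v,62,st)[:2] for u,v in k[:,0]],np.float32); print(cv2.boundingRect(k),cv2.minAreaRect(P))
a=30;y=-.23;B=[(443+x*np.cos(y)-q*np.sin(y),83+x*np.sin(y)+q*np.cos(y),62) for x,q in((30,48),(30,-48),(-30,-48),(-30,48))]
for p in proj('wrist',B,st): cv2.drawMarker(im,tuple(p.astype(int).tolist()),(255,0,255),0,12,1)
s=cv2.resize(arm.get_image('scene')[190:347,290:440],(401,420),interpolation=2)
cv2.imwrite('pics/b2s.png',np.hstack([im[:,60:460],s]))
E
```

```text
pos [443.1  80.4 216.8] x [ 0.001 -1.    -0.   ] t 19.0 q6 -0.54
(234, 142, 78, 88) ((444.83917236328125, 74.19758605957031), (79.77521514892578, 58.05845260620117), 75.00997161865234)
(526, 68, 34, 148) ((195.49415588378906, 32.980167388916016), (31.360767364501953, 130.37200927734375), 13.399837493896484)
(26, 0, 279, 57) ((532.5361328125, -63.80472183227539), (230.93995666503906, 42.24535369873047), 0.08714012056589127)
```

View pics/b2s.png

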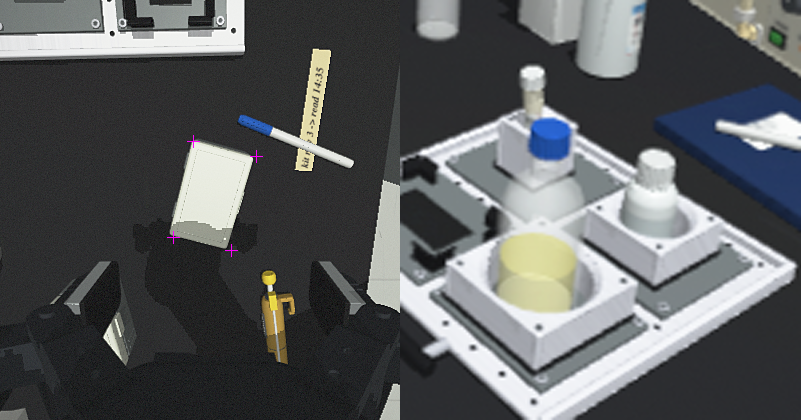

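All three round items are seated. The box lid corners match my marks at crop (193,141), (256,156), (231,250) and (173,237), with a yaw of about -15°. I'll grip this box and weigh it.

Emit:
drive_tool(
  targets=[
    [-1,-2.5,0,40,8],
    [-1,-2.5,0,80,15],
    [-1,-2.5,0,125,15],
    [-1,-2.5,0,160,15],
    [-1,-2.5,0,185,15],
    [-1,-2.5,0,193,15],
    [-1,-2.5,0,193,15],
    [1,-2.5,0,193,15],
    [1,-2.5,0,193,15],
    [1,-2.5,0,193,15],
    [1,-2.5,0,193,15],
    [1,-2.5,0,193,15],
  ],
)

```text
clock: 20.3
position: [445.5, 83.3, 25.3]
ee_rot: [-0.609, 0.793, -0.001, 0.003]
contact_force: [2.2, -1.9, 5.9]
gripper_width: 59.2
grasp_force: 65.8
```

Emit:
drive_tool(
  targets=[
    [1,0,0,-15,0],
    [1,0,0,-30,0],
    [1,0,0,-40,0],
    [1,0,0,-40,0],
    [1,0,0,-40,0],
    [1,0,0,-40,0],
    [1,0,0,-40,0],
    [1,0,0,-40,0],
  ],
)

```text
clock: 21.1
position: [442.9, 82.2, 62.8]
ee_rot: [-0.609, 0.794, 0.0, -0.001]
contact_force: [-0.0, 0.2, -3.1]
gripper_width: 59.3
grasp_force: 65.9
```

Emit:
drive_tool(
  targets=[
    [1,0,0,0,0],
    [1,0,0,0,0],
  ],
)

```text
clock: 21.3
position: [443.2, 82.3, 63.1]
ee_rot: [-0.609, 0.793, 0.0, -0.0]
contact_force: [0.8, 0.0, -3.0]
gripper_width: 59.5
grasp_force: 65.9
```

Emit:
drive_tool(
  targets=[
    [1,0,0,0,0],
    [1,0,0,0,0],
  ],
)

```text
clock: 21.5
position: [443.2, 82.4, 63.3]
ee_rot: [-0.609, 0.794, 0.0, -0.0]
contact_force: [-0.3, 0.1, -3.4]
gripper_width: 59.3
grasp_force: 65.9
```

Weight is about 3.1 N, so this is the full box. Carry it over the nest.

Emit:
drive_tool(
  targets=[
    [1,0,0,-30,0],
    [1,0,0,-50,0],
    [1,30,-15,-50,-4],
    [1,65,-32,-50,-8],
    [1,105,-51,-50,-12],
    [1,140,-68,-50,-16],
    [1,170,-82,-50,-16],
    [1,190,-92,-50,-16],
    [1,198,-96,-50,-16],
    [1,198,-96,-50,-16],
    [1,198,-96,-50,-16],
    [1,198,-96,-50,-16],
  ],
)

```text
clock: 22.7
position: [484.4, -132.8, 113.3]
ee_rot: [0.714, -0.701, -0.0, 0.0]
contact_force: [0.0, -0.4, -4.1]
gripper_width: 59.5
grasp_force: 68.3
```

```bash
python3 - <<'E'
from h import *
t=.0175;z=25.3
st=arm.read_state();h=st['position'][2]-z
def rc(cx,cy,a,b,z):return [(cx+x*np.cos(t)-y*np.sin(t),cy+x*np.sin(t)+y*np.cos(t),z) for x,y in((a,b),(a,-b),(-a,-b),(-a,b))]
p=st['position']
look('np',rc(p[0],p[1],30,48,h+62)+rc(484.5,-134,33,51,16))
s=arm.get_image('scene');a=rc(p[0],p[1],30,48,h)+rc(484.5,-134,33,51,16)
for q in proj('scene',a):cv2.drawMarker(s,tuple(q.round().astype(int).tolist()),(255,0,255),0,4,1)
d=arm.get_image('side')
for q in proj('side',a):cv2.drawMarker(d,tuple(q.round().astype(int).tolist()),(255,0,255),0,4,1)
cv2.imwrite('pics/nps.png',np.hstack([cv2.imread('pics/np.png')[0:420,130:420],np.vstack([cv2.resize(s[190:305,240:380],(420,345)[:2],interpolation=2)[:210],cv2.resize(d[130:230,270:390],(420,350),interpolation=2)[:210]]) if 0 else cv2.resize(s[185:305,250:355],(368,420),interpolation=2)]))
E
```

```text
pos [ 484.4 -132.8  113.3] x [ 0.018 -1.    -0.   ] t 22.7 q6 -0.04
```

View pics/nps.png

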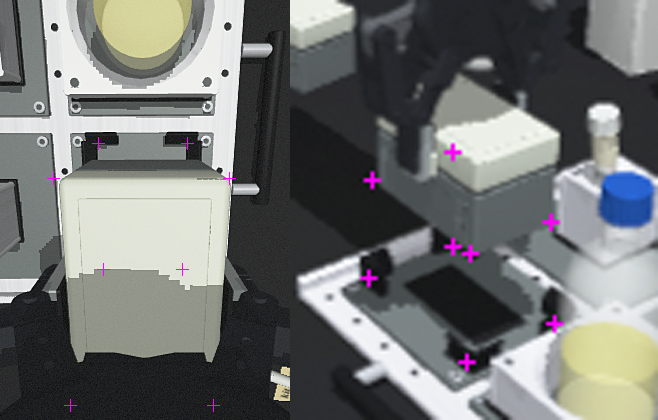

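The box in hand matches its predicted corners to about 1 mm. The nest guides' inner corners sit on my marks at crop (98,144) and (187,144). Lowering into the nest.

Emit:
drive_tool(
  targets=[
    [1,1,0,15,0],
    [1,1,0,30,0],
    [1,1,0,42,0],
    [1,1,0,52,0],
    [1,1,0,60,0],
    [1,1,0,65,0],
    [1,1,0,69,0],
    [1,1,0,70,0],
    [1,1,0,70,0],
  ],
)

```text
clock: 23.75
position: [484.8, -134.8, 43.4]
ee_rot: [0.713, -0.701, 0.0, -0.0]
contact_force: [-0.4, -0.4, -3.2]
gripper_width: 59.2
grasp_force: 68.4
```

Emit:
drive_tool(
  targets=[
    [1,0,0,2,0],
    [1,0,0,2,0],
    [-1,0,0,2,0],
    [-1,0,0,2,0],
    [-1,0,0,2,0],
    [-1,0,0,-30,0],
    [-1,0,0,-75,0],
    [-1,0,0,-120,0],
    [-1,-30,0,-160,0],
    [-1,-75,0,-170,0],
    [-1,-120,0,-170,0],
    [-1,-120,0,-170,0],
  ],
)

```text
clock: 24.95
position: [482.9, -11.0, 214.6]
ee_rot: [0.715, -0.699, 0.001, -0.002]
contact_force: [0.1, -0.3, -0.3]
gripper_width: 85.5
grasp_force: 0.0
```

```bash
python3 - <<'E'
from h import *
look('fin');s=arm.get_image('scene')
cv2.imwrite('pics/fins.png',np.hstack([cv2.imread('pics/fin.png')[:,90:450],cv2.resize(s[150:340,220:420],(440,420),interpolation=2)]))
E
```

```text
pos [482.9 -11.  214.6] x [ 0.023 -1.    -0.001] t 24.95 q6 -0.29
```

View pics/fins.png

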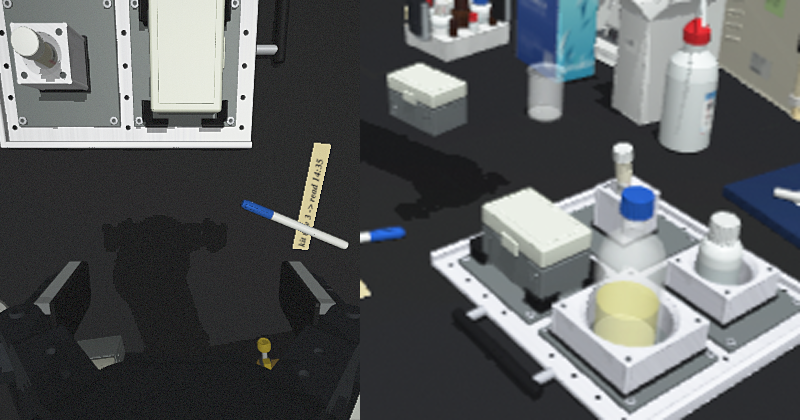

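The box sits flat between the guides, the bottles and tube stand in their holders, the other box is still on the worktop and the beaker is unmoved. Handing in.

```bash
python3 -c "
from bench import arm
print(arm.job_done())"
```

```text
the job is handed in; nothing more can be done
None
```

The glass bottle, small bottle, tube and full tip box (about 3.1 N when lifted) are all seated in the tray, and the other box is still standing on the worktop. I handed the job in at about 25 s; the final pictures look right, but the hand-in returned no verdict.

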